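# Check that a rivet case's friction hinge holds

### The arm

A 7-joint arm with a two-finger parallel gripper is mounted at the origin on the work surface. World frame = base frame: x ahead of the robot, y to its left, z up, the work surface at z = 0. Lengths are in mm, angles in degrees, forces in N, time in s.
With the tool pointing down it reaches from about 400 to 850 mm from the base axis. Payload 6.9 kg.
Tool frame: the origin (TCP) lies between the finger pads; the fingertips stand 25 mm ahead of it and the grasp point (between the pads) lies 6 mm ahead of it (manip.nose_length is the distance from the TCP to the fingertips, in mm); x points along the fingers, y is the direction in which the jaws open and shut, and the axes are right-handed (so a half turn about x gives the same grasp; the last joint's range is limited). The gripper opens to 85 mm and grips with 20 to 120 N. Pads are 22 mm wide; open, the fingers measure 114 mm over their backs; the gripper's body (76 mm by 85 mm) begins 54 mm behind the grasp point. The pads swing forward as they close: fully open they stand 13 mm farther back than shut.
Start: joints at [-57.554, 29.078, -13.613, 85.955, 7.202, 65.827, -8.869], TCP at [277.932, 559.791, 256.275] pointing down, gripper open.
Joint ranges: [-176.47, 176.47], [-13.61, 117.27], [-81.72, 77.17], [0.22, 143.17], [-87.28, 267.28], [10, 112.55], [-165.47, 165.47]. Speed limits (degrees/s): [136.94, 136.94, 180, 180, 180, 180, 180].

### API

Orientations are given as a 3x3 rotation matrix whose columns are the frame's x, y, z axes.
In Python, from plant import manip, capture, camera_info gives the robot as it stands.
- The arm moves only by the shell command python3 -m pendant 'ROWS' [FORCE]. ROWS is JSON, a list of rows, each an object of numbers: "rx", "ry", "rz": the turn, a rotation vector about the tool's x, y, z in degrees; "tx", "ty", "tz": the shift along the tool's x, y, z in cm; "hand": the finger opening in cm, from 0 to 8.54. A call has 1 to 12 rows; each row is the pose to reach, as a shift and turn from the pose commanded when the call began, along the tool's axes at that moment; what a row does not reach only later rows make up. A row lasts 1/10 s, in which the tool goes at most 50 mm and 8.59 degrees, less where a joint would pass 70% of its speed; a pose out of reach is approached as far as the arm can. A call with a gripper value outside its range is refused whole. The fingers move at their own pace and stop on an object; FORCE is the grip in N (left out, the last holds). Time passes only in rows, so rows that repeat a pose let the fingers close. It gives the time, the measured TCP pose, the force and the opening at its end, in the units of the state.
- manip.read_state(): the state, without advancing time (a new reading comes with each control period).
- capture(name): name is "scene" or "top" or "wrist"; returns (picture, depth): 480x640x3 uint8, blue, green, red; 480x640 float32, mm along the optical axis (not along the pixel's ray), 0 where there is no reading.
- camera_info(name): a dict with "fx", "fy", "cx", "cy" (pixels), "cam_to_world" (4x4, takes a point from camera to world coordinates). Camera axes: x right, y down, z forward; pixel columns grow to the right and rows downward; lengths in mm; the calibration is good to about 2 mm. A picture is of the moment at which its call begins: read the wrist's pose just before it. camera_info takes no time and is no camera call; for the wrist camera it gives the pose at the moment of the call.
- manip.sign_off(): hands the job in, once; it reports no verdict.
The state is a dict: "clock": time; "joint_positions": joint angles; "joint_velocities": joint speeds; "tau": joint torques, N m; "eef_pos": TCP position; "tool_rot": TCP orientation; "wrist_force": force on the tool from outside, world axes, zero at the start; "ft_torque": the same for the moment, N m; "width": finger opening in mm.
Only numpy, scipy, OpenCV 4.12 (cv2) and the standard library are available. Lean on these libraries where they do the work, as an engineer would, in place of code of your own. Each camera call takes 0.05 s, during which the arm holds its last target.

### The job

Check the friction hinge of the long rivet case: take the black grip on its lid, raise the lid smoothly to about half way (about 50 degrees), let go of it and watch for three seconds that it stays at that angle by itself. Leave the lid standing there, and leave the smaller square case shut.

Things in the scene. Friction and masses are not known exactly. Their poses are not given: they have to be found in the camera images.
- long_case: Long case, fixed to the bench: grey plastic box 190 deep (x) x 250 wide (y) x 80 mm high under a flat grey lid 190 x 250 x 8 mm. Origin: centre of its underside; x to the hinge side (away from the robot, turned up to 0.2 rad), y along the hinge, z up. Hinge axis: parallel to y through x = +95, z = 80.5 mm, at the lid's underside. It stands left or right of the smaller case.
- long_lid (a joint): Angle of the long case's lid, rad: 0 shut, growing as its front edge rises, up to 1.9. Starts up to 0.1 ajar. The hinge has stiff friction (0.8 N m): raising takes about 5 to 10 N at the grip and the lid stays where it is left. Opening is a positive turn about the case's y axis.
- long_lid_grip (a point): Centre of the long lid's grip: black round bar, 20 mm thick, 34 mm long, parallel to the hinge, on a central stem 14 mm thick. It is 40 mm above the lid's top, 30 mm in from the front edge; shut: 128.5 mm above the bench, 160 mm before and 48 mm above the hinge axis. Pinch its flat ends from above (or across its thickness): it can turn between upright fingers. x, y, z as the case's, tilting with the lid.
- small_lid (a joint): Lid angle (rad, 0 shut, starts shut) of the smaller square case, 140 x 140 x 80 mm, fixed beside the long one, same materials and an equal grip. To be left shut.

How it is judged:
By the outcome, as a careful person would: the job done as asked, in the order asked, and still so for the second after the job is handed in, with the robot touching nothing.
It also fails if it takes over 40 s, if anything falls off the work surface, if the arm or the gripper's body presses on something with over 40 N, if the wrist force passes 120 N, or if a joint passes its speed limit or range.

## Working session

There is one attempt and no reset: what is moved stays moved. The work goes in short steps, Python scripts to look and compute and a shell command to move; the robot and the scene stay as the last step left them, time stands still between calls to the robot, and variables do not carry over. Pictures are saved under pics/ and viewed, and the job is handed in when it is done.

```bash
ls; mkdir -p pics; python3 - <<'E'
from plant import manip, capture, camera_info
import cv2,numpy as np
s=manip.read_state();print(s)
for n in("scene","top"):
    p,d=capture(n);cv2.imwrite(f"pics/{n}0.png",p);np.save(f"{n}_d0.npy",d);i=camera_info(n);print(n,i)
E
```

```text
pics
{'clock': 0.0, 'joint_positions': array([-57.55505487,  29.12599379, -13.608678  ,  86.00834296,
         7.20317845,  65.82787053,  -8.86933233]), 'joint_velocities': array([ 0.04355427, -0.12788691, -0.03745012,  0.02271654, -0.06731261,
        0.01216971,  0.05601223]), 'tau': array([-1.43855668e-04, -6.20584345e+01, -2.18738727e+00, -2.49666989e+01,
        1.24150244e-02,  1.18247917e-02, -1.42948147e-05]), 'eef_pos': array([277.77401522, 559.36748501, 255.42661997]), 'tool_rot': array([[-7.50796110e-04,  4.44621968e-01,  8.95718003e-01],
       [-1.63851932e-03,  8.95716507e-01, -4.44622599e-01],
       [-9.99998376e-01, -1.80147218e-03,  5.60212187e-05]]), 'wrist_force': array([-0.88820807, -0.2356188 ,  0.28463448]), 'ft_torque': array([ 0.03059667, -0.00996051,  0.05511722]), 'width': 85.51326561641858}
scene {'fx': 484.07393772810866, 'fy': 484.07393772810866, 'cx': 319.5102144221226, 'cy': 246.0098590083666, 'cam_to_world': array([[-1.00951768e-01,  7.17759656e-01, -6.88933826e-01,
         1.04025300e+03],
       [ 9.94888399e-01,  7.11526811e-02, -7.16545150e-02,
         5.86217739e+01],
       [-2.41123120e-03, -6.92645921e-01, -7.21273744e-01,
         6.15424372e+02],
       [ 0.00000000e+00,  0.00000000e+00,  0.00000000e+00,
         1.00000000e+00]])}
top {'fx': 605.7753686185745, 'fy': 605.7753686185745, 'cx': 326.7681493774744, 'cy': 238.97434241783375, 'cam_to_world': array([[ 1.28731259e-02, -9.84855051e-01,  1.72901157e-01,
         4.23314791e+02],
       [-9.99706600e-01, -9.12833482e-03,  2.24363001e-02,
        -2.01887732e+01],
       [-2.05182039e-02, -1.73139253e-01, -9.84683605e-01,
         1.00951321e+03],
       [ 0.00000000e+00,  0.00000000e+00,  0.00000000e+00,
         1.00000000e+00]])}
```

View pics/scene0.png

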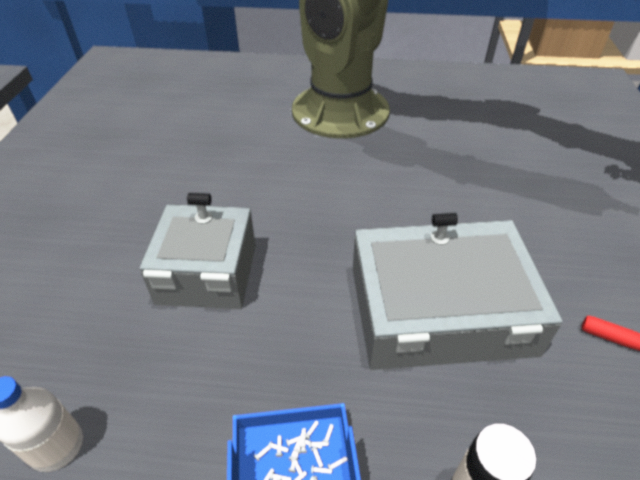

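View pics/top0.png

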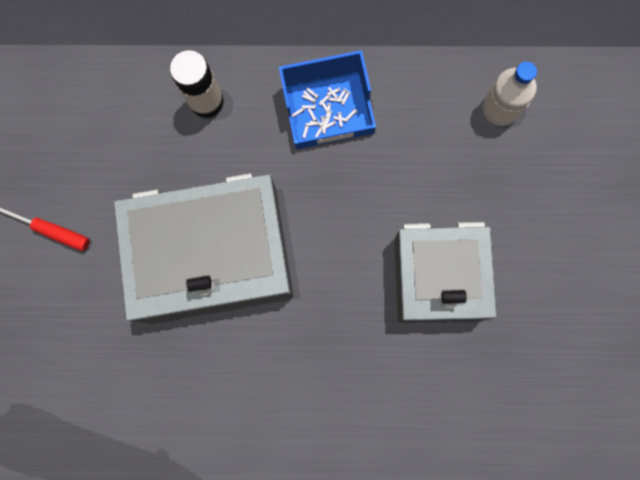

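The scene view shows the long case's grip near (445,219), and the top view shows it near (199,284). The small case's grip is near (454,297) in the top view. I'll enlarge both crops next.

```bash
cat > h.py <<'E'
import numpy as np
from plant import manip, capture, camera_info
def ray(n,u,v,i=None):
    i=i or camera_info(n);M=i["cam_to_world"]
    d=np.array([(u-i["cx"])/i["fx"],(v-i["cy"])/i["fy"],1]);return M[:3,3],M[:3,:3]@d
def dp(n,d,u,v):
    o,r=ray(n,u,v);return o+r*d[int(round(v)),int(round(u))]
def tri(a,b):
    (o,r),(p,q)=a,b;t=np.linalg.lstsq(np.c_[r,-q],p-o,rcond=None)[0]
    A=o+r*t[0];B=p+q*t[1];return (A+B)/2,np.linalg.norm(A-B)
E
python3 - <<'E'
import cv2,numpy as np
a=cv2.imread("pics/scene0.png")[195:255,400:490];b=cv2.imread("pics/top0.png")[255:315,160:250]
cv2.imwrite("pics/crop0.png",np.vstack([cv2.resize(x,None,fx=5,fy=5,interpolation=2) for x in(a,b)]))
E
```

```text
(no output)
```

View pics/crop0.png

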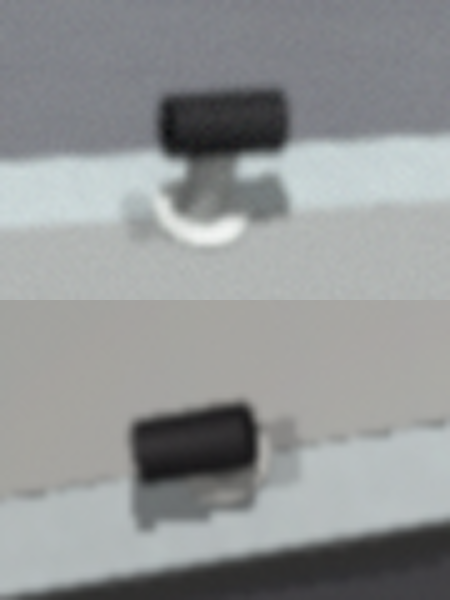

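```bash
python3 - <<'E'
from h import *
t=np.load("top_d0.npy");s=np.load("scene_d0.npy")
print("tri",tri(ray("scene",444.6,219.2),ray("top",198.9,283)))
print("depth top",dp("top",t,199,283),"scene",dp("scene",s,445,219))
e=[dp("top",t,189,284.5),dp("top",t,209,281.5)];d=e[0]-e[1];print("bar yaw",np.degrees(np.arctan2(-d[0],d[1])),e)
# lid plane
P=np.array([dp("top",t,u,v) for u in range(135,268,4) for v in range(205,270,4)])
P=P[(P[:,2]>60)]
c=P.mean(0);n=np.linalg.svd(P-c)[2][2];n*=np.sign(n[2]);print("plane",c,n,"tilt",np.degrees(np.arccos(n[2])))
for uv in[(118,202),(270,180),(286,291),(130,316)]:print(uv,dp("top",t,*uv))
P=np.array([dp("scene",s,u,v) for u in range(385,530,4) for v in range(245,300,4)])
c=P.mean(0);n=np.linalg.svd(P-c)[2][2];n*=np.sign(n[2]);print("plane s",c,n,"tilt",np.degrees(np.arccos(n[2])))
E
```

```text
tri (array([510.16994645, 185.45110856, 135.23711531]), np.float64(1.2987497071912117))
depth top [509.51820171 183.17065722 141.50167979] scene [514.9684626  185.42068477 140.15471446]
bar yaw 9.162646607853175 [array([507.24205154, 197.68512348, 140.99393705]), array([511.88871775, 168.87675111, 141.06164165])]
plane [584.95392179 194.1162992   97.71411222] [0.97679627 0.01030179 0.21392268] tilt 77.64766895805221
(118, 202) [641.35135696 330.3860429   87.06093809]
(270, 180) [679.08890142  91.66026984  86.20360947]
(286, 291) [503.62849811  61.48316785  92.82464717]
(130, 316) [463.25248698 297.52653815  91.23139715]
plane s [572.44680248 206.08627217  95.55542926] [-0.66305389 -0.05829324  0.74629849] tilt 41.72924919090567
```

Triangulation gives the grip at about (511,184.5), z 132, with the bar yawed about 9.3°. Depth agrees: the bar's top is at 141, and 128.5 plus the ajar rise gives about 133. I'll hover over it now.

```bash
python3 -m pendant '[{"ty":-1,"tz":1.6,"rx":-2},{"ty":-3,"tz":4.8,"rx":-5},{"ty":-5.2,"tz":8.4,"rx":-9},{"ty":-7.6,"tz":12.3,"rx":-13},{"ty":-10,"tz":16.2,"rx":-17},{"ty":-12.4,"tz":20.1,"rx":-21},{"ty":-14.8,"tz":24,"rx":-25},{"ty":-17.2,"tz":27.8,"rx":-29},{"ty":-19.6,"tz":31.7,"rx":-32},{"ty":-21.6,"tz":35,"rx":-34},{"ty":-22.8,"tz":36.9,"rx":-35.5},{"ty":-23.2,"tz":37.6,"rx":-36}]'
python3 -m pendant '[{},{},{}]'
python3 - <<'E'
from h import *;import cv2
i=camera_info("wrist");p,d=capture("wrist");s=manip.read_state()
cv2.imwrite("pics/w1.png",p);np.save("w1d.npy",d);np.save("w1i.npy",i,allow_pickle=True)
print(s["eef_pos"],s["tool_rot"].round(4),s["joint_positions"],i["cam_to_world"].round(3))
E
```

```text
[277.81945009 559.49288881 255.64832234] [[-6.000e-04  4.447e-01  8.957e-01]
 [-1.200e-03  8.957e-01 -4.447e-01]
 [-1.000e+00 -1.300e-03  0.000e+00]] [-57.55341384  29.11388013 -13.61059942  85.99352513   7.20122209
  65.82621903  -8.8704505 ] [[ 4.45000e-01  8.61000e-01  2.48000e-01  2.16085e+02]
 [ 8.96000e-01 -4.27000e-01 -1.25000e-01  5.91073e+02]
 [-1.00000e-03  2.77000e-01 -9.61000e-01  3.73832e+02]
 [ 0.00000e+00  0.00000e+00  0.00000e+00  1.00000e+00]]invalid input
invalid input
```

View pics/w1.png

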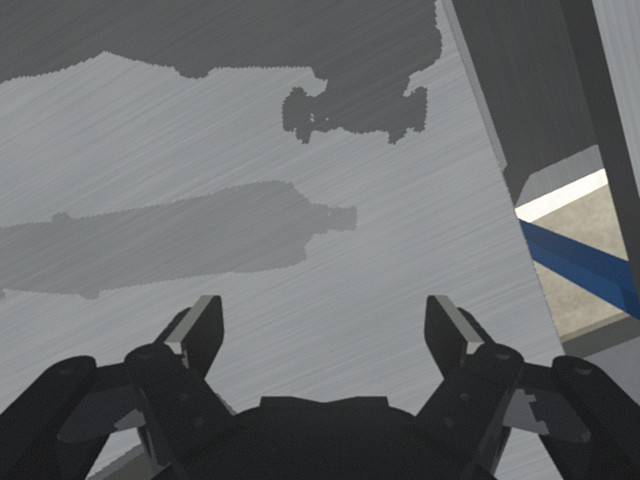

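The wrist view shows only bare bench because both calls were refused as invalid and the arm didn't move. Each row probably needs more fields, so I'll test that with a small call.

```bash
python3 -m pendant '[{"rx":-2,"ry":0,"rz":0,"tx":0,"ty":-1,"tz":1.6,"hand":8.5}]'; echo; python3 -m pendant '[{"rx":-1,"ry":0,"rz":0,"tx":0,"ty":0,"tz":0}]'
```

```text
clock: 0.25
eef_pos: [285.6, 545.3, 255.6]
tool_rot: [[-0.002, 0.409, 0.912], [0.001, 0.912, -0.409], [-1.0, -0.0, -0.002]]
wrist_force: [1.2, -0.7, 0.2]
width: 84.6
invalid input
```

```bash
python3 -m pendant '[{"rx":-2,"ry":0,"rz":0,"tx":0,"ty":-1.8,"tz":2.7,"hand":8.5},{"rx":-5,"ry":0,"rz":0,"tx":0,"ty":-4.2,"tz":6.3,"hand":8.5},{"rx":-8,"ry":0,"rz":0,"tx":0,"ty":-6.6,"tz":9.9,"hand":8.5},{"rx":-12,"ry":0,"rz":0,"tx":0,"ty":-9,"tz":13.5,"hand":8.5},{"rx":-16,"ry":0,"rz":0,"tx":0,"ty":-11.4,"tz":17.1,"hand":8.5},{"rx":-20,"ry":0,"rz":0,"tx":0,"ty":-13.8,"tz":20.7,"hand":8.5},{"rx":-24,"ry":0,"rz":0,"tx":0,"ty":-16.2,"tz":24.3,"hand":8.5},{"rx":-27,"ry":0,"rz":0,"tx":0,"ty":-18.6,"tz":27.9,"hand":8.5},{"rx":-30,"ry":0,"rz":0,"tx":0,"ty":-20.8,"tz":31.1,"hand":8.5},{"rx":-32,"ry":0,"rz":0,"tx":0,"ty":-22.5,"tz":33.7,"hand":8.5},{"rx":-33.5,"ry":0,"rz":0,"tx":0,"ty":-23.3,"tz":34.9,"hand":8.5},{"rx":-34,"ry":0,"rz":0,"tx":0,"ty":-23.5,"tz":35.2,"hand":8.5}]'
python3 -m pendant '[{"rx":0,"ry":0,"rz":0,"tx":0,"ty":0,"tz":0,"hand":8.5},{"rx":0,"ry":0,"rz":0,"tx":0,"ty":0,"tz":0,"hand":8.5}]'
python3 - <<'E'
from h import *;import cv2
i=camera_info("wrist");p,d=capture("wrist");s=manip.read_state()
cv2.imwrite("pics/w2.png",p);np.save("w2d.npy",d);np.save("w2i.npy",i,allow_pickle=True)
print(s["clock"],s["eef_pos"],s["tool_rot"].round(4),s["joint_positions"])
E
```

```text
clock: 1.45
eef_pos: [512.2, 181.9, 255.9]
tool_rot: [[-0.0, -0.164, 0.987], [-0.001, 0.987, 0.164], [-1.0, -0.001, -0.001]]
wrist_force: [0.3, 0.6, -0.6]
width: 84.5
clock: 1.65
eef_pos: [510.5, 185.7, 256.2]
tool_rot: [[-0.0, -0.168, 0.986], [0.001, 0.986, 0.168], [-1.0, 0.001, -0.0]]
wrist_force: [-0.7, 1.1, 0.3]
width: 85.0
1.7 [510.52135114 185.78412036 256.32223083] [[-3.000e-04 -1.685e-01  9.857e-01]
 [ 6.000e-04  9.857e-01  1.685e-01]
 [-1.000e+00  7.000e-04 -2.000e-04]] [ -9.90816838  22.14017499 -18.25816674  98.32941999   7.73081515
  60.76767063  69.00551417]
```

View pics/w2.png

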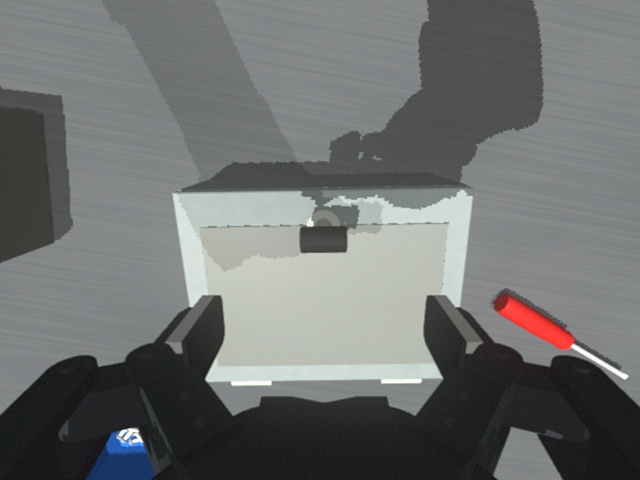

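The wrist view shows the long case's bar horizontal at about (323.5,239), running from 300 to 347, so it is parallel to the jaw axis.

```bash
python3 - <<'E'
from h import *
i=np.load("w2i.npy",allow_pickle=True).item();d=np.load("w2d.npy")
W=ray("wrist",323.5,239.5,i)
print(tri(W,ray("top",198.9,283)),tri(W,ray("scene",444.6,219.2)))
def q(u,v):
    o,r=ray("wrist",u,v,i);return o+r*d[v,u]
print("depth",q(323,240),"ends",q(303,240),q(344,240))
for uv in [(178,195),(468,190),(214,376),(438,376),(260,300),(390,300),(260,350),(390,350),(260,245),(390,245)]:print(uv,q(*uv).round(1))
E
```

```text
(array([510.54289836, 185.39734502, 133.76036772]), np.float64(0.721596194977928)) (array([510.35138843, 185.7986148 , 135.54783586]), np.float64(0.4789280552684588))
depth [508.44124518 184.88364512 143.61169174] ends [511.14571911 170.93949206 142.45585038] [505.9960561  199.52526167 143.48173276]
(178, 195) [504.5  62.6  93.8]
(468, 190) [460.3 297.6  94.5]
(214, 376) [679.4 104.9  89.5]
(438, 376) [643.1 322.9  88.7]
(260, 300) [588.7 140.3  92.4]
(390, 300) [568.7 256.7  92.8]
(260, 350) [641.  146.3  91.8]
(390, 350) [619.8 268.3  92.6]
(260, 245) [535.8 134.6  95. ]
(390, 245) [517.5 245.1  93.4]
```

The views agree: bar centre at (510.5,185.5), z 133. Descending to TCP z ≈ 139 and closing.

```bash
python3 -m pendant '[{"rx":0,"ry":0,"rz":0,"tx":1,"ty":0,"tz":0,"hand":8.5},{"rx":0,"ry":0,"rz":0,"tx":3,"ty":0,"tz":0,"hand":8.5},{"rx":0,"ry":0,"rz":0,"tx":5,"ty":0,"tz":0,"hand":8.5},{"rx":0,"ry":0,"rz":0,"tx":7,"ty":0,"tz":0,"hand":8.5},{"rx":0,"ry":0,"rz":0,"tx":9,"ty":0,"tz":0,"hand":8.0},{"rx":0,"ry":0,"rz":0,"tx":10.5,"ty":0,"tz":0,"hand":7.0},{"rx":0,"ry":0,"rz":0,"tx":11.4,"ty":0,"tz":0,"hand":6.0},{"rx":0,"ry":0,"rz":0,"tx":11.8,"ty":0,"tz":0,"hand":5.0},{"rx":0,"ry":0,"rz":0,"tx":11.8,"ty":0,"tz":0,"hand":5.0},{"rx":0,"ry":0,"rz":0,"tx":11.8,"ty":0,"tz":0,"hand":4.8}]' 40
python3 - <<'E'
from h import *;import cv2
p,d=capture("wrist");q,_=capture("scene");cv2.imwrite("pics/w3.png",np.hstack([p[120:480,120:520],cv2.resize(q[140:320,345:545],(400,360))]))
E
```

```text
clock: 2.7
eef_pos: [511.5, 184.6, 138.8]
tool_rot: [[0.001, -0.167, 0.986], [0.0, 0.986, 0.167], [-1.0, 0.0, 0.001]]
wrist_force: [0.7, 0.1, 0.3]
width: 48.3
```

View pics/w3.png

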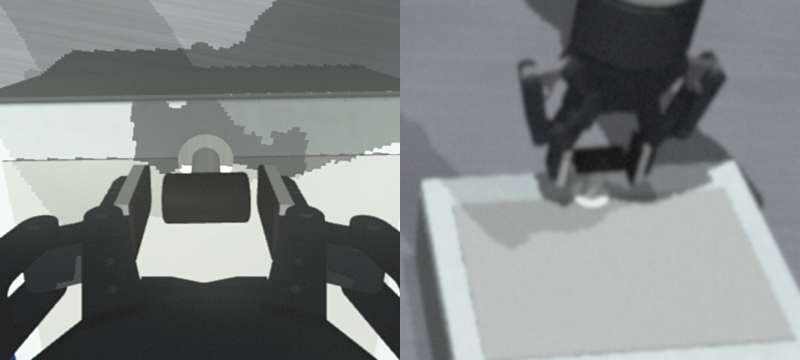

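The pads straddle the bar, centred at about crop x 206, with similar gaps of about 12 px on each side. Closing now.

```bash
python3 -m pendant '[{"rx":0,"ry":0,"rz":0,"tx":0,"ty":0,"tz":0,"hand":3.0},{"rx":0,"ry":0,"rz":0,"tx":0,"ty":0,"tz":0,"hand":3.0},{"rx":0,"ry":0,"rz":0,"tx":0,"ty":0,"tz":0,"hand":2.5},{"rx":0,"ry":0,"rz":0,"tx":0,"ty":0,"tz":0,"hand":2.5}]' 50
python3 - <<'E'
import numpy as np
# arc rows: shift of grip from tilt t0 by dth, in tool axes: tx=-dz, tz=horizontal (tool z = case x)
t0=np.radians(1.7);R=np.hypot(160,48);a=np.arctan2(48,160)+t0
for d in np.arange(0,55,1.0):
    b=a+np.radians(d);print(int(d),round(-R*(np.sin(b)-np.sin(a))/10,2),round(R*(np.cos(a)-np.cos(b))/10,2),end=" | ")
E
```

```text
clock: 3.2
eef_pos: [511.3, 185.3, 138.8]
tool_rot: [[0.001, -0.168, 0.986], [0.001, 0.986, 0.168], [-1.0, 0.001, 0.001]]
wrist_force: [-2.4, 4.5, 4.1]
width: 33.4
0 -0.0 0.0 | 1 -0.28 0.09 | 2 -0.55 0.19 | 3 -0.82 0.3 | 4 -1.09 0.41 | 5 -1.36 0.52 | 6 -1.63 0.64 | 7 -1.89 0.76 | 8 -2.15 0.89 | 9 -2.41 1.02 | 10 -2.67 1.16 | 11 -2.93 1.3 | 12 -3.18 1.44 | 13 -3.43 1.59 | 14 -3.68 1.75 | 15 -3.92 1.9 | 16 -4.16 2.07 | 17 -4.4 2.23 | 18 -4.64 2.41 | 19 -4.87 2.58 | 20 -5.1 2.76 | 21 -5.33 2.94 | 22 -5.55 3.13 | 23 -5.77 3.32 | 24 -5.99 3.51 | 25 -6.2 3.71 | 26 -6.41 3.92 | 27 -6.62 4.12 | 28 -6.82 4.33 | 29 -7.02 4.54 | 30 -7.22 4.76 | 31 -7.41 4.98 | 32 -7.6 5.2 | 33 -7.78 5.43 | 34 -7.96 5.66 | 35 -8.14 5.89 | 36 -8.31 6.13 | 37 -8.48 6.36 | 38 -8.64 6.61 | 39 -8.8 6.85 | 40 -8.96 7.1 | 41 -9.11 7.35 | 42 -9.25 7.6 | 43 -9.39 7.85 | 44 -9.53 8.11 | 45 -9.66 8.37 | 46 -9.79 8.63 | 47 -9.92 8.9 | 48 -10.03 9.16 | 49 -10.15 9.43 | 50 -10.26 9.7 | 51 -10.36 9.97 | 52 -10.46 10.25 | 53 -10.56 10.52 | 54 -10.65 10.8 |
```

Gripped: the opening is 33.4 mm on a 34 mm bar. I'll raise the first ~14° along the arc.

```bash
python3 -m pendant '[{"rx":0,"ry":0,"rz":0,"tx":-0.14,"ty":0,"tz":0.04,"hand":2.5},{"rx":0,"ry":0,"rz":0,"tx":-0.41,"ty":0,"tz":0.14,"hand":2.5},{"rx":0,"ry":0,"rz":0,"tx":-0.82,"ty":0,"tz":0.3,"hand":2.5},{"rx":0,"ry":0,"rz":0,"tx":-1.22,"ty":0,"tz":0.46,"hand":2.5},{"rx":0,"ry":0,"rz":0,"tx":-1.63,"ty":0,"tz":0.64,"hand":2.5},{"rx":0,"ry":0,"rz":0,"tx":-1.89,"ty":0,"tz":0.76,"hand":2.5},{"rx":0,"ry":0,"rz":0,"tx":-2.15,"ty":0,"tz":0.89,"hand":2.5},{"rx":0,"ry":0,"rz":0,"tx":-2.54,"ty":0,"tz":1.09,"hand":2.5},{"rx":0,"ry":0,"rz":0,"tx":-2.93,"ty":0,"tz":1.3,"hand":2.5},{"rx":0,"ry":0,"rz":0,"tx":-3.18,"ty":0,"tz":1.44,"hand":2.5},{"rx":0,"ry":0,"rz":0,"tx":-3.43,"ty":0,"tz":1.59,"hand":2.5},{"rx":0,"ry":0,"rz":0,"tx":-3.68,"ty":0,"tz":1.75,"hand":2.5}]'
python3 - <<'E'
from h import *;import cv2
p,d=capture("wrist");q,_=capture("scene");cv2.imwrite("pics/w4.png",np.hstack([p[120:480,120:520],cv2.resize(q[140:320,345:545],(400,360))]))
E
```

```text
clock: 4.4
eef_pos: [526.9, 188.2, 173.3]
tool_rot: [[-0.004, -0.168, 0.986], [0.001, 0.986, 0.168], [-1.0, 0.001, -0.004]]
wrist_force: [-1.0, 7.3, -10.0]
width: 33.3
```

View pics/w4.png

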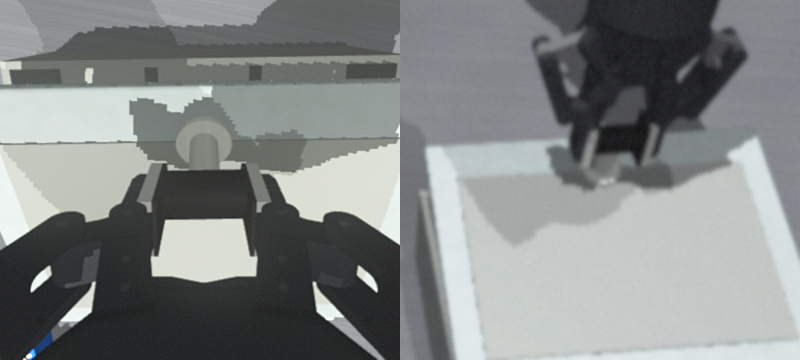

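The bar is firmly held at the pads, the lid is rising, and the force is about 10 N. Continuing the arc to about 31°.

```bash
python3 -m pendant '[{"rx":0,"ry":0,"rz":0,"tx":-0.24,"ty":0,"tz":0.15,"hand":2.5},{"rx":0,"ry":0,"rz":0,"tx":-0.6,"ty":0,"tz":0.4,"hand":2.5},{"rx":0,"ry":0,"rz":0,"tx":-0.96,"ty":0,"tz":0.66,"hand":2.5},{"rx":0,"ry":0,"rz":0,"tx":-1.3,"ty":0,"tz":0.92,"hand":2.5},{"rx":0,"ry":0,"rz":0,"tx":-1.65,"ty":0,"tz":1.19,"hand":2.5},{"rx":0,"ry":0,"rz":0,"tx":-1.98,"ty":0,"tz":1.47,"hand":2.5},{"rx":0,"ry":0,"rz":0,"tx":-2.31,"ty":0,"tz":1.76,"hand":2.5},{"rx":0,"ry":0,"rz":0,"tx":-2.63,"ty":0,"tz":2.06,"hand":2.5},{"rx":0,"ry":0,"rz":0,"tx":-2.94,"ty":0,"tz":2.37,"hand":2.5},{"rx":0,"ry":0,"rz":0,"tx":-3.24,"ty":0,"tz":2.69,"hand":2.5},{"rx":0,"ry":0,"rz":0,"tx":-3.54,"ty":0,"tz":3.01,"hand":2.5},{"rx":0,"ry":0,"rz":0,"tx":-3.73,"ty":0,"tz":3.23,"hand":2.5}]'
```

```text
clock: 5.7
eef_pos: [557.3, 193.9, 210.1]
tool_rot: [[-0.008, -0.169, 0.986], [0.0, 0.986, 0.169], [-1.0, 0.002, -0.008]]
wrist_force: [-5.2, 7.7, -6.3]
width: 33.3
```

```bash
python3 -m pendant '[{"rx":0,"ry":0,"rz":0,"tx":-0.28,"ty":0,"tz":0.33,"hand":2.5},{"rx":0,"ry":0,"rz":0,"tx":-0.55,"ty":0,"tz":0.68,"hand":2.5},{"rx":0,"ry":0,"rz":0,"tx":-0.82,"ty":0,"tz":1.03,"hand":2.5},{"rx":0,"ry":0,"rz":0,"tx":-1.07,"ty":0,"tz":1.38,"hand":2.5},{"rx":0,"ry":0,"rz":0,"tx":-1.31,"ty":0,"tz":1.75,"hand":2.5},{"rx":0,"ry":0,"rz":0,"tx":-1.55,"ty":0,"tz":2.12,"hand":2.5},{"rx":0,"ry":0,"rz":0,"tx":-1.77,"ty":0,"tz":2.49,"hand":2.5},{"rx":0,"ry":0,"rz":0,"tx":-1.98,"ty":0,"tz":2.87,"hand":2.5},{"rx":0,"ry":0,"rz":0,"tx":-2.19,"ty":0,"tz":3.26,"hand":2.5},{"rx":0,"ry":0,"rz":0,"tx":-2.38,"ty":0,"tz":3.65,"hand":2.5},{"rx":0,"ry":0,"rz":0,"tx":-2.57,"ty":0,"tz":4.05,"hand":2.5},{"rx":0,"ry":0,"rz":0,"tx":-2.68,"ty":0,"tz":4.29,"hand":2.5}]'
python3 -m pendant '[{"rx":0,"ry":0,"rz":0,"tx":0,"ty":0,"tz":0,"hand":2.5},{"rx":0,"ry":0,"rz":0,"tx":0,"ty":0,"tz":0,"hand":2.5},{"rx":0,"ry":0,"rz":0,"tx":0,"ty":0,"tz":0,"hand":2.5}]'
python3 - <<'E'
from h import *;import cv2
i=camera_info("wrist");p,d=capture("wrist");q,ds=capture("scene");cv2.imwrite("pics/w5.png",np.hstack([p[120:480,120:520],cv2.resize(q[140:320,345:545],(400,360))]))
cv2.imwrite("pics/s5.png",q);np.save("s5d.npy",ds)
M=i["cam_to_world"]
for (u,v) in [(200,150),(440,150),(200,250),(440,250),(320,340),(300,375)]:
    o,r=ray("wrist",u,v,i);print(u,v,(o+r*d[v,u]).round(1))
E
```

```text
clock: 6.9
eef_pos: [598.9, 201.7, 237.0]
tool_rot: [[-0.009, -0.169, 0.986], [0.001, 0.986, 0.169], [-1.0, 0.002, -0.009]]
wrist_force: [-8.8, 6.8, -4.2]
width: 32.8
clock: 7.2
eef_pos: [599.3, 201.7, 237.1]
tool_rot: [[-0.008, -0.169, 0.986], [0.001, 0.986, 0.169], [-1.0, 0.002, -0.008]]
wrist_force: [-7.0, 7.2, -4.5]
width: 33.3
200 150 [557.8  72.5  11.3]
440 150 [517.9 306.6   3.8]
200 250 [596.9 134.4 182.1]
440 250 [576.  262.  179.6]
320 340 [7.527e+02 2.241e+02 1.000e-01]
300 375 [803.8 208.    1.1]
```

View pics/w5.png

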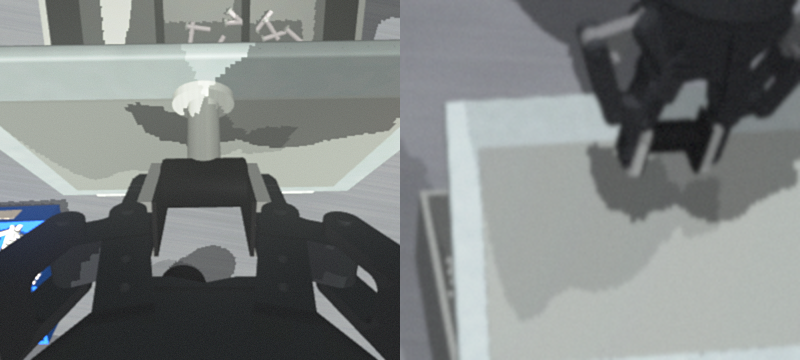

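View pics/s5.png

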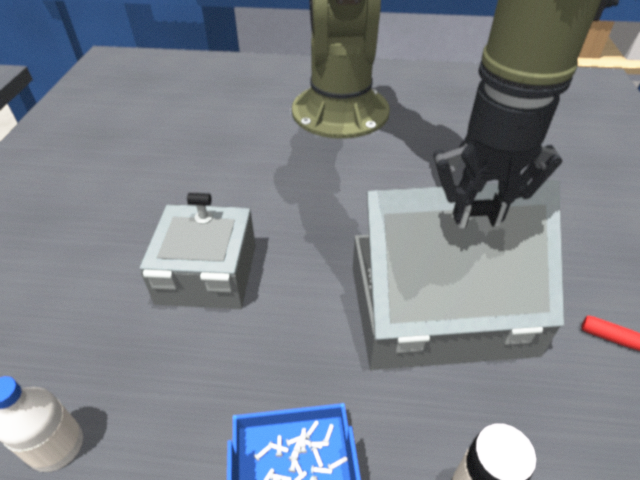

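The lid is up, and the bar is still between the pads at about scene (481,209). I'll fit the lid plane from depth, using lid region (390–545, 240–312) in the scene view.

```bash
cat >> h.py <<'E'
def lidang(d,box=(392,540,240,312)):
    P=np.array([dp("scene",d,u,v) for u in range(box[0],box[1],3) for v in range(box[2],box[3],3) if d[v,u]>0])
    for _ in range(4):
        c=P.mean(0);n=np.linalg.svd(P-c,full_matrices=False)[2][2];n=n*np.sign(n[2]);r=np.abs((P-c)@n)
        P=P[r<max(3,2.5*np.median(r))]
    return np.degrees(np.arccos(n[2])),n.round(3),r.std().round(2),len(P)
E
python3 - <<'E'
from h import *
print(lidang(np.load("s5d.npy")));print(lidang(np.load("s5d.npy"),(395,450,225,310)))
print("shut",lidang(np.load("scene_d0.npy"),(395,520,250,300)))
E
```

```text
(np.float64(46.633619014202836), array([0.715, 0.134, 0.687]), np.float64(0.61), 1189)
(np.float64(46.69175418186508), array([0.715, 0.135, 0.686]), np.float64(0.61), 545)
shut (np.float64(1.5789512959269052), array([0.027, 0.006, 1.   ]), np.float64(0.54), 713)
```

The lid is at 46.7°, with the shut lid reading 1.6°, which matches. I'll add about 3.5° along the arc.

```bash
python3 -m pendant '[{"rx":0,"ry":0,"rz":0,"tx":-0.06,"ty":0,"tz":0.14,"hand":2.5},{"rx":0,"ry":0,"rz":0,"tx":-0.16,"ty":0,"tz":0.4,"hand":2.5},{"rx":0,"ry":0,"rz":0,"tx":-0.27,"ty":0,"tz":0.67,"hand":2.5},{"rx":0,"ry":0,"rz":0,"tx":-0.34,"ty":0,"tz":0.86,"hand":2.5},{"rx":0,"ry":0,"rz":0,"tx":-0.37,"ty":0,"tz":0.95,"hand":2.5},{"rx":0,"ry":0,"rz":0,"tx":-0.37,"ty":0,"tz":0.95,"hand":2.5},{"rx":0,"ry":0,"rz":0,"tx":-0.37,"ty":0,"tz":0.95,"hand":2.5}]'
python3 - <<'E'
from h import *
_,d=capture("scene");print(lidang(d))
E
```

```text
clock: 8.0
eef_pos: [608.4, 203.4, 240.9]
tool_rot: [[-0.008, -0.169, 0.986], [0.001, 0.986, 0.169], [-1.0, 0.002, -0.008]]
wrist_force: [-8.0, 6.9, -2.9]
width: 33.2
(np.float64(49.90542134763745), array([0.752, 0.141, 0.644]), np.float64(0.61), 1192)
```

It's at 49.9°. Opening the fingers.

```bash
python3 -m pendant '[{"rx":0,"ry":0,"rz":0,"tx":0,"ty":0,"tz":0,"hand":3.8},{"rx":0,"ry":0,"rz":0,"tx":0,"ty":0,"tz":0,"hand":4.8},{"rx":0,"ry":0,"rz":0,"tx":0,"ty":0,"tz":0,"hand":6.0},{"rx":0,"ry":0,"rz":0,"tx":0,"ty":0,"tz":0,"hand":7.0},{"rx":0,"ry":0,"rz":0,"tx":0,"ty":0,"tz":0,"hand":7.5},{"rx":0,"ry":0,"rz":0,"tx":0,"ty":0,"tz":0,"hand":7.5}]'
python3 - <<'E'
from h import *;import cv2
q,d=capture("scene");p,_=capture("wrist");print(lidang(d))
cv2.imwrite("pics/w6.png",np.hstack([p[120:480,120:520],cv2.resize(q[140:320,345:545],(400,360))]))
E
```

```text
clock: 8.65
eef_pos: [612.2, 201.0, 243.0]
tool_rot: [[0.0, -0.166, 0.986], [-0.0, 0.986, 0.166], [-1.0, -0.0, 0.0]]
wrist_force: [-0.4, -0.3, -0.3]
width: 75.0
(np.float64(50.053041552237104), array([0.754, 0.141, 0.642]), np.float64(0.56), 1192)
```

View pics/w6.png

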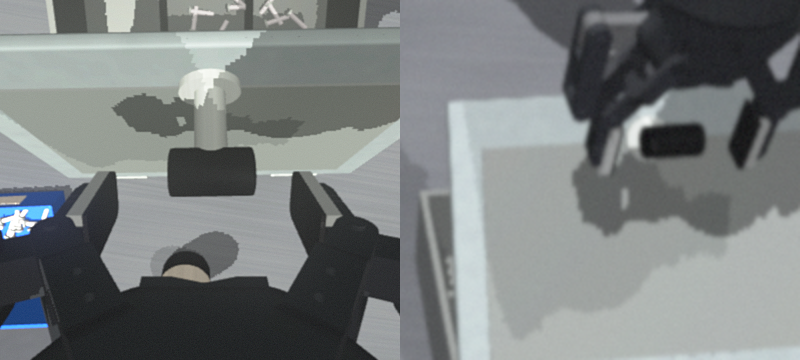

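The fingers are clear of the bar (wrist crop: bar 168–257, pads at about 110 and 300). The lid holds at 50.05°. I'll lift straight up and then watch.

```bash
python3 -m pendant '[{"rx":0,"ry":0,"rz":0,"tx":-0.5,"ty":0,"tz":0,"hand":7.5},{"rx":0,"ry":0,"rz":0,"tx":-1.5,"ty":0,"tz":0,"hand":7.5},{"rx":0,"ry":0,"rz":0,"tx":-3,"ty":0,"tz":0,"hand":7.5},{"rx":0,"ry":0,"rz":0,"tx":-5,"ty":0,"tz":0,"hand":7.5},{"rx":0,"ry":0,"rz":0,"tx":-7,"ty":0,"tz":0,"hand":7.5},{"rx":0,"ry":0,"rz":0,"tx":-8.5,"ty":0,"tz":0,"hand":7.5},{"rx":0,"ry":0,"rz":0,"tx":-9,"ty":0,"tz":0,"hand":7.5},{"rx":0,"ry":0,"rz":0,"tx":-9,"ty":0,"tz":0,"hand":7.5}]'
python3 - <<'E'
from h import *
_,d=capture("scene");print(lidang(d))
E
python3 -m pendant '[{"rx":0,"ry":0,"rz":0,"tx":0,"ty":0,"tz":0,"hand":7.5},{"rx":0,"ry":0,"rz":0,"tx":0,"ty":0,"tz":0,"hand":7.5},{"rx":0,"ry":0,"rz":0,"tx":0,"ty":0,"tz":0,"hand":7.5},{"rx":0,"ry":0,"rz":0,"tx":0,"ty":0,"tz":0,"hand":7.5},{"rx":0,"ry":0,"rz":0,"tx":0,"ty":0,"tz":0,"hand":7.5},{"rx":0,"ry":0,"rz":0,"tx":0,"ty":0,"tz":0,"hand":7.5},{"rx":0,"ry":0,"rz":0,"tx":0,"ty":0,"tz":0,"hand":7.5},{"rx":0,"ry":0,"rz":0,"tx":0,"ty":0,"tz":0,"hand":7.5},{"rx":0,"ry":0,"rz":0,"tx":0,"ty":0,"tz":0,"hand":7.5},{"rx":0,"ry":0,"rz":0,"tx":0,"ty":0,"tz":0,"hand":7.5},{"rx":0,"ry":0,"rz":0,"tx":0,"ty":0,"tz":0,"hand":7.5},{"rx":0,"ry":0,"rz":0,"tx":0,"ty":0,"tz":0,"hand":7.5}]'
python3 - <<'E'
from h import *
_,d=capture("scene");print(lidang(d))
E
python3 -m pendant '[{"rx":0,"ry":0,"rz":0,"tx":0,"ty":0,"tz":0,"hand":7.5},{"rx":0,"ry":0,"rz":0,"tx":0,"ty":0,"tz":0,"hand":7.5},{"rx":0,"ry":0,"rz":0,"tx":0,"ty":0,"tz":0,"hand":7.5},{"rx":0,"ry":0,"rz":0,"tx":0,"ty":0,"tz":0,"hand":7.5},{"rx":0,"ry":0,"rz":0,"tx":0,"ty":0,"tz":0,"hand":7.5},{"rx":0,"ry":0,"rz":0,"tx":0,"ty":0,"tz":0,"hand":7.5},{"rx":0,"ry":0,"rz":0,"tx":0,"ty":0,"tz":0,"hand":7.5},{"rx":0,"ry":0,"rz":0,"tx":0,"ty":0,"tz":0,"hand":7.5},{"rx":0,"ry":0,"rz":0,"tx":0,"ty":0,"tz":0,"hand":7.5},{"rx":0,"ry":0,"rz":0,"tx":0,"ty":0,"tz":0,"hand":7.5},{"rx":0,"ry":0,"rz":0,"tx":0,"ty":0,"tz":0,"hand":7.5},{"rx":0,"ry":0,"rz":0,"tx":0,"ty":0,"tz":0,"hand":7.5}]'
python3 -m pendant '[{"rx":0,"ry":0,"rz":0,"tx":0,"ty":0,"tz":0,"hand":7.5},{"rx":0,"ry":0,"rz":0,"tx":0,"ty":0,"tz":0,"hand":7.5},{"rx":0,"ry":0,"rz":0,"tx":0,"ty":0,"tz":0,"hand":7.5},{"rx":0,"ry":0,"rz":0,"tx":0,"ty":0,"tz":0,"hand":7.5},{"rx":0,"ry":0,"rz":0,"tx":0,"ty":0,"tz":0,"hand":7.5},{"rx":0,"ry":0,"rz":0,"tx":0,"ty":0,"tz":0,"hand":7.5},{"rx":0,"ry":0,"rz":0,"tx":0,"ty":0,"tz":0,"hand":7.5},{"rx":0,"ry":0,"rz":0,"tx":0,"ty":0,"tz":0,"hand":7.5},{"rx":0,"ry":0,"rz":0,"tx":0,"ty":0,"tz":0,"hand":7.5},{"rx":0,"ry":0,"rz":0,"tx":0,"ty":0,"tz":0,"hand":7.5}]'
python3 - <<'E'
from h import *;import cv2
q,d=capture("scene");print(lidang(d),"small",lidang(d,(170,228,222,255)),manip.read_state()["clock"]);cv2.imwrite("pics/end.png",q)
E
```

```text
clock: 9.55
eef_pos: [612.3, 201.5, 334.0]
tool_rot: [[0.002, -0.167, 0.986], [0.001, 0.986, 0.167], [-1.0, 0.0, 0.002]]
wrist_force: [0.6, -0.1, -0.4]
width: 75.1
(np.float64(49.94875994701357), array([0.752, 0.141, 0.643]), np.float64(0.58), 1193)
clock: 10.8
eef_pos: [612.0, 201.3, 332.9]
tool_rot: [[-0.0, -0.167, 0.986], [0.0, 0.986, 0.167], [-1.0, 0.0, -0.0]]
wrist_force: [-0.1, 0.2, 0.0]
width: 75.0
(np.float64(49.93504819797332), array([0.752, 0.141, 0.644]), np.float64(0.59), 1195)
clock: 12.05
eef_pos: [612.1, 201.3, 332.9]
tool_rot: [[0.0, -0.167, 0.986], [0.0, 0.986, 0.167], [-1.0, 0.0, 0.0]]
wrist_force: [0.3, -0.6, -0.2]
width: 74.8
clock: 13.05
eef_pos: [612.0, 201.3, 332.9]
tool_rot: [[-0.0, -0.167, 0.986], [-0.0, 0.986, 0.167], [-1.0, -0.0, -0.0]]
wrist_force: [-1.0, 0.5, -0.4]
width: 75.2
(np.float64(50.001331972992084), array([0.753, 0.14 , 0.643]), np.float64(0.62), 1183) small (np.float64(0.23472990487790032), array([0.003, 0.003, 1.   ]), np.float64(0.56), 217) 13.1
```

View pics/end.png

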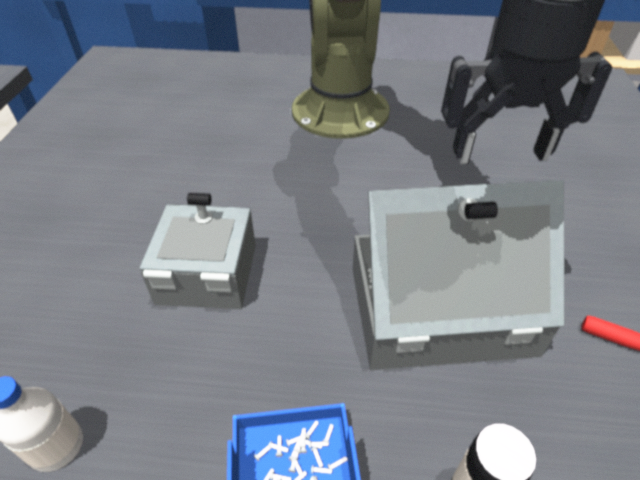

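The lid stands free with its grip at (481,210), the gripper is well clear, and the small case is shut. It has now been over 4 s since release, so I'm handing in.

```bash
python3 -c "
from plant import manip;print(manip.sign_off())"
```

```text
the job is handed in; nothing more can be done
None
```

The friction hinge holds. I gripped the long case's bar by its flat ends, raised the lid along its arc to about 50°, let go and backed straight up.

- **Hold check:** depth plane fits of the lid read 49.9° while still gripped. After release they read 50.05°, 49.95°, 49.94° and 50.00° over more than 4 s, so it did not sag.
- **Smoothness:** the lift stopped at 46.7° for a measurement, and I then added about 3.3° in a second short move. It also paused briefly for pictures after the first 14°. It was not one unbroken motion.
- **Small case:** its lid reads 0.2°, so it is still shut.
- **Limits:** wrist force readings, taken after each move, stayed near 13 N or less. I handed in at 13.1 s, with the gripper about 90 mm above where it let go.
- **Failed or disagreeing checks:** my first two move commands were refused as invalid, and nothing moved. A later one-row test was also refused, because every row needs all seven fields. My first plane fit of the shut lid was spoiled by the grip and edges in its region; the corrected fit gave 1.6°.

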